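# Load the vacuum board with bridge blanks and knobs

## Robot

A 6-joint arm with a two-finger parallel gripper is mounted at the origin on the work surface. World frame = base frame: x ahead of the robot, y to its left, z up, the work surface at z = 0. Lengths are in mm, angles in rad, forces in N, time in s.
With the tool pointing down it reaches from about 400 to 925 mm from the base axis. Payload 12.5 kg.
Tool frame: the origin (TCP) lies midway between the tips of the shut fingers; the grasp point (between the pads) lies 19 mm behind it; z points along the fingers, y is the line along which they close (so a half turn about z gives the same grasp; the last joint's range is limited). The gripper opens to 95 mm and grips with 3 to 60 N. Pads are 20 mm wide; open, the fingers measure 119 mm over their backs; the gripper's body (75 mm by 180 mm) begins 59 mm behind the grasp point.
Start: joints at [1.037, 0.491, 1.559, -0, 1.092, -0.106], TCP at [259.28, 568.701, 214.661] pointing down, gripper open.
Joint ranges: [-3.1, 3.1], [-0.84, 2.19], [0.05, 2.79], [-1.13, 4.28], [0.06, 2.93], [-2.69, 2.69]. Speed limits (rad/s): [2.22, 2.22, 2.79, 3.14, 3.14, 3.14].

## Interface

Orientations are given as a unit quaternion [x, y, z, w].
In Python, from cell import * gives the robot as it stands.
- The arm moves only by the tool servo_tool, never from a script. Its argument "moves" is a list of rows, each an object with "linear": the shift along the world's x, y, z in mm, a list of three; "twist": the turn about the world's z in degrees. In form: [{"linear": [x, y, z], "twist": twist}, ...]. A call has 1 to 12 rows; each row shifts and turns the commanded pose from where the row before left it; what a row does not reach is not made up. A row lasts 1/8 s, in which the tool goes at most 62.5 mm and 10.7 degrees, less where a joint would pass 70% of its speed; a pose out of reach is approached as far as the arm can. A call with a gripper value outside its range is refused whole. "grip" is the opening, from 0 (shut) to 1 (fully open), set as the call begins (left out, the last holds). The fingers move at their own pace and stop on an object; the grip force is fixed at half the most. Time passes only in rows, so rows that do not move let the fingers close. It gives the time, the measured TCP pose, the force, the opening and the grip force at its end, in the units of the state.
- observe(): the state, without advancing time (a new reading comes with each control period).
- get_image(name): name is "side" or "top"; returns the picture (384x512x3 uint8, blue, green, red); there is no depth.
- calibration(name): a dict with "mtx" (3x3 intrinsics, pixels), "rvec" (rotation vector, rad) and "tvec" (3), from world to camera coordinates, as OpenCV has them. Camera axes: x right, y down, z forward; pixel columns grow to the right and rows downward; lengths in mm; the calibration is good to about 2 mm. A picture is of the moment at which its call begins. calibration takes no time and is no camera call.
- sign_off(): hands the job in; it is judged then, once.
The state is a dict: "t": time; "joint_positions": joint angles; "qvel": joint speeds; "joint_efforts": joint torques, N m; "eef_pos": TCP position; "orientation": TCP orientation; "contact_force": force on the tool from outside, world axes, zero at the start; "ft_torque": the same for the moment, N m; "gripper_width": opening from 0.0 (shut) to 1.0 (fully open); "gripper_force": force on a finger pad.
Only numpy, scipy, OpenCV 4.12 (cv2) and the standard library are available. Lean on these libraries where they do the work, as an engineer would, in place of code of your own. Each camera call takes 0.05 s, during which the arm holds its last target. There are 200 camera calls.

## Task

Get the vacuum clamping board ready for sanding: put the sanding block that lies on it back along the middle of its cork mat, lay every bridge blank, saddle up, squarely in a long outline of its own and stand every knob in a round outline of its own, and plug the relay fully home in the pump box's socket. Only when all of that is done, push the pump lever all the way over to on. If something gets knocked out of place, put it right, and do not knock over the small metal tin among them.

Things in the scene. Friction and masses are not known exactly. Their poses are not given: they have to be found in the camera images.
- board: White vacuum clamping board lying fixed on the bench, 190 (its x) x 300 (its y) x 12 mm thick, flat top, no rim. Origin on its underside, 5 mm off the middle; z up. On its top, drawn with thin black rubber outlines, are two rows along its y: three long rectangular outlines and, nearer the robot, three round ones, 95 mm apart in each row.
- long0 (a point): Centre of a long rectangular outline (inside 96 x 34 mm, long side along this frame's x), on the board's top surface; a place for one bridge blank. z up.
- long1 (a point): Centre of a long rectangular outline (inside 96 x 34 mm, long side along this frame's x), on the board's top surface; a place for one bridge blank. z up.
- long2 (a point): Centre of a long rectangular outline (inside 96 x 34 mm, long side along this frame's x), on the board's top surface; a place for one bridge blank. z up.
- round0 (a point): Centre of a round outline (inside diameter 39 mm), on the board's top surface; a place for one knob. z up.
- round1 (a point): Centre of a round outline (inside diameter 39 mm), on the board's top surface; a place for one knob. z up.
- round2 (a point): Centre of a round outline (inside diameter 39 mm), on the board's top surface; a place for one knob. z up.
- bridge0: Dark wooden guitar bridge blank: bar 90 (x) x 28 (y) x 12 mm high with a raised saddle strip 50 x 10 x 4 mm along the middle of its top. Origin at the centre of its underside, z up through the saddle. Lies on the bench at the left at the start. May be absent.
- bridge1: Dark wooden guitar bridge blank: bar 90 (x) x 28 (y) x 12 mm high with a raised saddle strip 50 x 10 x 4 mm along the middle of its top. Origin at the centre of its underside, z up through the saddle. Lies on the bench at the left at the start. May be absent.
- bridge2: Dark wooden guitar bridge blank: bar 90 (x) x 28 (y) x 12 mm high with a raised saddle strip 50 x 10 x 4 mm along the middle of its top. Origin at the centre of its underside, z up through the saddle. Lies on the bench at the left at the start. May be absent.
- knob0: Dark wooden turned control knob: a short round disc, diameter 32 mm at the foot, 30 mm at the top, 20 mm high, 25 g. Origin at the centre of its underside, z up. Stands on the bench at the left at the start. May be absent.
- knob1: Dark wooden turned control knob: a short round disc, diameter 32 mm at the foot, 30 mm at the top, 20 mm high, 25 g. Origin at the centre of its underside, z up. Stands on the bench at the left at the start. May be absent.
- knob2: Dark wooden turned control knob: a short round disc, diameter 32 mm at the foot, 30 mm at the top, 20 mm high, 25 g. Origin at the centre of its underside, z up. Stands on the bench at the left at the start. May be absent.
- sander: Hand sanding block, light wood with a cork sole, 100 (x) x 45 (y) x 28 mm high, origin at the centre of its underside (the sole), z up. Left lying on the board at the start.
- mat_top (a point): Centre of the top surface of the sanding block's cork mat, a fixed pad 75 (x) x 130 (y) x 4 mm on the bench between the robot and the board; the block lies along this frame's y. z up.
- relay: Plug-in relay, grey plastic block: lower part (the plug) 30 (x) x 20 (y) x 18 mm high, on it the wider head 38 (x) x 28 (y) x 32 mm; 50 mm tall in all. Origin at the centre of the plug's underside, z up. Stands upright on the bench at the start.
- socket (a point): Centre of the mouth of the relay socket, a rectangular hole 32 (this frame's x) x 22 (y) mm, 20 mm deep, in the top (50 mm above the bench) of the grey pump control box, 180 (x) x 120 (y) x 50 mm, fixed on the bench at the right. Fully home, the relay's head rests on the box's top. The socket is 50 mm off the box's centre towards the robot; the pump lever is 105 mm farther along x.
- lever (a joint): Pump lever on the control box, rad: 0 is off (leaning along the box's -x, towards the robot), 1.0 is on, the end stop (leaning along +x, away from the robot). It stays where it is left.
- lever_tip (a point): The free upper end of the pump lever, the centre of a black ball of 26 mm diameter, 50 mm from the lever's pivot; the pivot lies 22 mm above the box's top, over a block 70 (x) x 50 (y) x 25 mm. The tip swings 24 mm either side of the pivot in the plane of the box's x and z.
- tin: Small closed metal tin, a bystander: diameter 48 mm, 45 mm high, standing on the bench among the blanks and knobs; origin at the centre of its underside, z up.
Mind the look-alikes: they are no part of the job. Leave any pink or yellow look-alike of the knob2 alone.

How it is judged:
By the outcome, as a careful person would: the job done as asked, in the order asked, and still so for the second after the job is handed in, with the robot touching nothing.
Of bridge0, bridge1, bridge2 only 2 to 3 are there at a start; the rules pass over those that are not, and their reading is None.
Of knob0, knob1, knob2 only 2 to 3 are there at a start; the rules pass over those that are not, and their reading is None.
At some moment in a run one of bridge0, bridge1, bridge2, knob0, knob1, knob2 may be knocked a few centimetres aside while the robot is not near it.
It also fails if it takes over 210 s, if anything falls off the work surface, if the arm or the gripper's body presses on something with over 40 N, if the wrist force passes 120 N, or if a joint passes its speed limit or range.

## Working session

There is one attempt and no reset: what is moved stays moved. The work goes in short steps, Python scripts to look and compute and a tool call to move; the robot and the scene stay as the last step left them, time stands still between calls to the robot, and variables do not carry over. Pictures are saved under pics/ and viewed, at most 14 in all, crops included, and the job is handed in when it is done.

Besides the shell and the picture viewer there is one more tool, called after ">>>" as name([rows], argument=value, ...), one row to a line, values as JSON. servo_tool: Moves the arm, as the interface text tells. Its arguments: {"type":"object","properties":{"moves":{"type":"array"},"grip":{"type":"number"}},"required":["moves"]}

```bash
ls; mkdir -p pics; cat > h.py <<'E'
from cell import *
import cv2, numpy as np
def cal(n):
    c=calibration(n); K=np.array(c["mtx"],float); r=np.array(c["rvec"],float).reshape(3); t=np.array(c["tvec"],float).reshape(3)
    return K,r,t
def w(n,u,v,z):
    K,r,t=cal(n); R=cv2.Rodrigues(r)[0]; d=R.T@np.linalg.inv(K)@np.array([u,v,1.]); c=-R.T@t
    return (c+d*(z-c[2])/d[2])[:3]
def p(n,P):
    K,r,t=cal(n); return cv2.projectPoints(np.array(P,float).reshape(-1,3),r,t,K,None)[0].reshape(-1,2)
def snap(n,f,crop=None,s=1):
    im=get_image(n)
    cv2.imwrite('pics/raw_'+f,im)
    if crop: x0,y0,x1,y1=crop; im=im[y0:y1,x0:x1]
    if s!=1: im=cv2.resize(im,None,fx=s,fy=s,interpolation=cv2.INTER_CUBIC)
    cv2.imwrite('pics/'+f,im)
E
python3 - <<'E'
from h import *
for n in ("top","side"):
    snap(n,n+'0.png',s=1.5)
    K,r,t=cal(n); R=cv2.Rodrigues(r)[0]; print(n,K.round(0).tolist(),(-R.T@t).round(),R.round(2).tolist())
E
```

```text
pics
top [[413.0, 0.0, 254.0], [0.0, 413.0, 182.0], [0.0, 0.0, 1.0]] [ 420.    8. 1077.] [[0.0, -1.0, -0.02], [-0.99, -0.0, -0.13], [0.13, 0.02, -0.99]]
side [[478.0, 0.0, 255.0], [0.0, 478.0, 193.0], [0.0, 0.0, 1.0]] [ 419. 1012.  828.] [[-1.0, -0.09, -0.02], [-0.03, 0.57, -0.82], [0.08, -0.81, -0.57]]
```

View pics/top0.png

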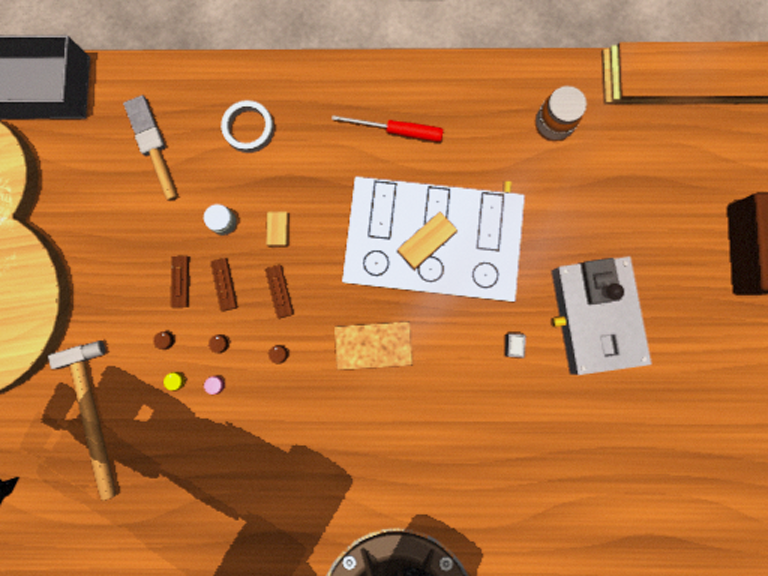

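View pics/side0.png

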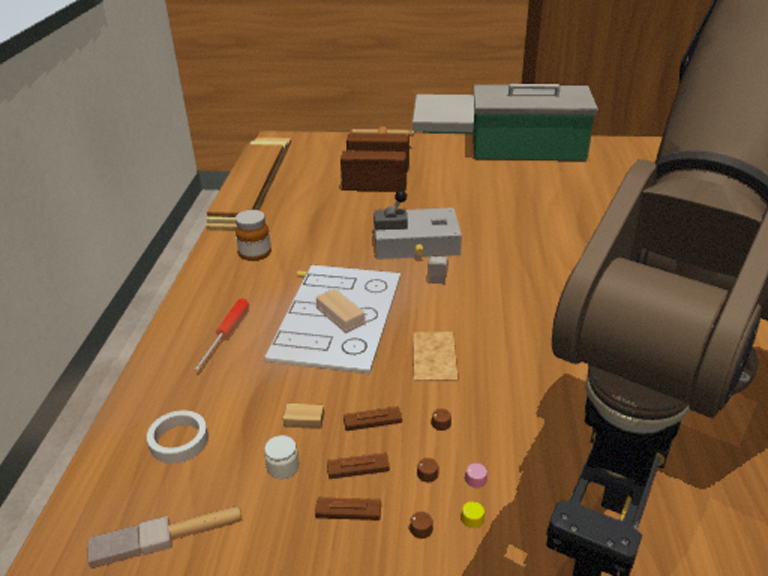

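The top view shows three bridges (raw px about 120,187; 149,190; 186,194), three brown knobs (109,227; 146,229; 185,236), pink and yellow look-alikes, and the tin (146,146). It also shows the sander on the board (284,161), the mat, the relay (343,230), the pump box and a decoy block (185,153).

```bash
python3 - <<'E'
import cv2
im=cv2.imread('pics/raw_top0.png')
cv2.imwrite('pics/c1.png',cv2.resize(im[140:265,95:215],None,fx=4.8,fy=4.8,interpolation=cv2.INTER_CUBIC))
cv2.imwrite('pics/c2.png',cv2.resize(im[110:260,220:440],None,fx=3.6,fy=3.6,interpolation=cv2.INTER_CUBIC))
E
```

```text
(no output)
```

View pics/c1.png

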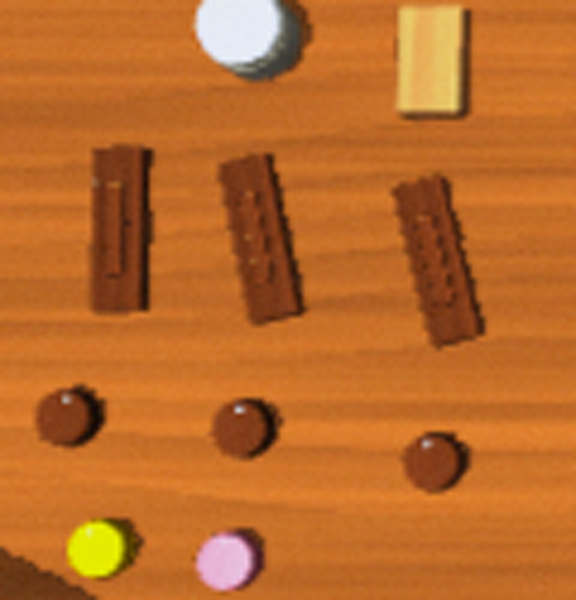

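View pics/c2.png

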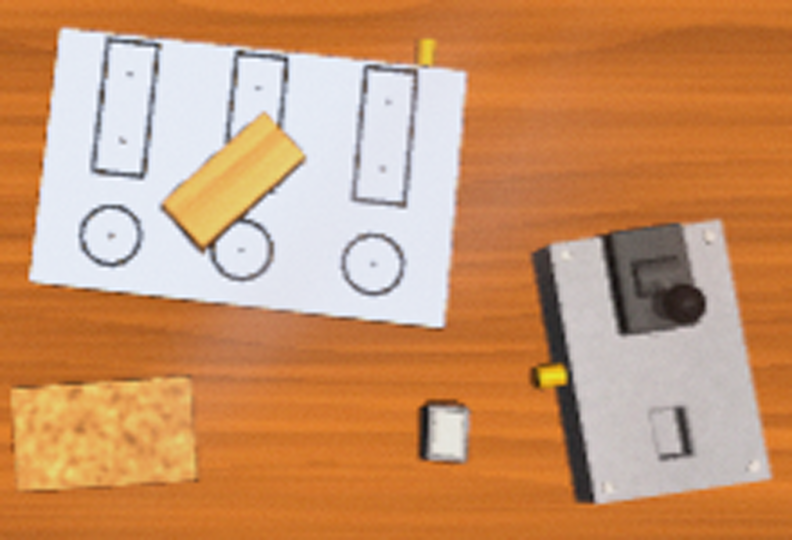

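```bash
cat > m.py <<'E'
from h import *
def c1(q): q=np.array(q,float); return (q+.5)/4.8-.5+[95,140]
def c2(q): q=np.array(q,float); return (q+.5)/3.6-.5+[220,110]
def poly(name,px,z):
    P=np.array([w("top",u,v,z)[:2] for u,v in px]); n=len(P)
    e=[np.roll(P,-i-1,0)[0]-np.roll(P,-i,0)[0] for i in range(n)]
    L=[np.linalg.norm(x) for x in e]; a=[(np.degrees(np.arctan2(x[1],x[0]))) for x in e]
    print(name,'c',P.mean(0).round(1),'L',np.round(L,1),'a',np.round(a,1)); return P
if __name__=="__main__":
    poly('A',c1([(93,150),(143,147),(145,310),(92,312)]),12)
    poly('B',c1([(219,163),(270,153),(302,313),(252,325)]),12)
    poly('C',c1([(393,190),(442,175),(484,330),(436,348)]),12)
    for q in [(67,417),(243,428),(434,462)]: print('knob',w("top",*c1(q),20).round(1))
    print('tin',w("top",*c1((240,27)),45).round(1))
    poly('board',c2([(61,28),(467,72),(443,328),(31,281)]),12)
    poly('sander',c2([(265,113),(306,156),(204,252),(162,207)]),40)
    poly('mat',c2([(11,388),(190,377),(197,480),(18,491)]),4)
    poly('relay',c2([(430,402),(468,402),(466,463),(424,460)]),50)
    poly('socket',c2([(651,408),(685,404),(692,455),(658,460)]),50)
    poly('box',c2([(549,245),(721,220),(771,478),(593,502)]),50)
    print('ball',w("top",*c2((685,304)),116).round(1))
    for q in [(111,236),(241,250),(373,264)]: print('round',w("top",*c2(q),12).round(1))
    poly('L0',c2([(107,39),(160,44),(145,178),(93,171)]),12)
    poly('L2',c2([(366,66),(417,72),(405,207),(353,199)]),12)
    s=observe(); print(s['eef_pos'],s['orientation'],s['t'])
E
python3 m.py
```

```text
A c [540.8 382.2] L [27.6 89.5 28.9 88.9] a [ -86.5 -176.8   92.3    2.4]
B c [536.2 304. ] L [28.4 89.9 27.7 91.1] a [ -78.7 -166.8  103.7   13.6]
C c [524.3 206.5] L [27.8 88.  27.5 89.6] a [ -72.7 -163.6  110.8   16.7]
knob [438.8 402.3  20. ]
knob [433.4 307.5  20. ]
knob [415.9 204.8  20. ]
tin [646. 310.  45.]
board c [617.9 -61.6] L [299.3 188.9 297.5 189. ] a [-96.4 173.4  83.6  -6. ]
sander c [608.4 -48.9] L [42.4 99.8 43.6 99.7] a [-137.2  133.5   42.7  -47.2]
mat c [431.2  43.5] L [129.3  73.6 128.2  73.7] a [ -86.3 -176.2   93.8    4.7]
relay c [ 433.2 -192.8] L [25.9 41.5 28.6 39.8] a [-89.8 176.7  86.2  -7.1]
socket c [ 433.8 -345.2] L [23.3 34.7 23.4 35.4] a [ -83.1 -174.6   98.6    5.4]
box c [ 482.8 -338.2] L [120.5 178.8 121.7 177.7] a [ -81.5 -171.8   97.9    7.8]
ball [ 514.8 -334.6  116. ]
round [573.5  39.   12. ]
round [563.5 -55.   12. ]
round [ 553.4 -149.9   12. ]
L0 c [668.5  28.3] L [ 39.2 100.7  38.2  99.3] a [-95.6 173.9  82.3  -5.6]
L2 c [ 647.6 -160.3] L [ 37.4 100.6  37.9  99.3] a [-97.  173.9  81.1  -6.3]
[259.16934661 568.4982355  214.11783947] [ 2.12273282e-01  9.77210219e-01 -4.64916815e-04 -1.59497681e-04] 0.1
```

Sizes all agree within 2 mm, so these poses are usable. Sander first, since it covers long1 and round1.

>>> servo_tool([
  {"linear": [29, -51, -8], "twist": -2},
  {"linear": [29, -51, -8], "twist": -2},
  {"linear": [29, -51, -8], "twist": -2},
  {"linear": [29, -51, -8], "twist": -2},
  {"linear": [29, -51, -8], "twist": -2},
  {"linear": [29, -51, -8], "twist": -2},
  {"linear": [29, -51, -8], "twist": -2},
  {"linear": [29, -51, -8], "twist": -2},
  {"linear": [29, -51, -8], "twist": -2},
  {"linear": [29, -51, -8], "twist": -2},
  {"linear": [29, -52, -8], "twist": -2},
  {"linear": [30, -55, -8], "twist": -0.5},
], grip=1)

```text
t: 1.6
eef_pos: [608.6, -49.5, 118.3]
orientation: [0.399, 0.917, 0.0, -0.0]
contact_force: [1.5, 0.2, -0.1]
gripper_width: 1.003
gripper_force: 0.0
```

>>> servo_tool([
  {"linear": [0, 0, -45], "twist": 0},
  {"linear": [0, 0, -35], "twist": 0},
  {"linear": [0, 0, -19], "twist": 0},
  {"linear": [0, 0, -2], "twist": 0},
  {"linear": [0, 0, 0], "twist": 0},
])

```text
t: 2.22
eef_pos: [608.5, -47.6, 18.7]
orientation: [0.399, 0.917, 0.0, 0.001]
contact_force: [-0.3, -0.9, 1.0]
gripper_width: 0.999
gripper_force: 0.0
```

>>> servo_tool([
  {"linear": [0, 0, 0], "twist": 0},
  {"linear": [0, 0, 0], "twist": 0},
  {"linear": [0, 0, 0], "twist": 0},
  {"linear": [0, 0, 0], "twist": 0},
  {"linear": [0, 0, 0], "twist": 0},
  {"linear": [0, 0, 0], "twist": 0},
], grip=0.3)

```text
t: 2.98
eef_pos: [608.0, -47.7, 17.7]
orientation: [0.399, 0.917, 0.0, 0.0]
contact_force: [-1.0, -0.1, -0.5]
gripper_width: 0.47
gripper_force: 29.9
```

>>> servo_tool([
  {"linear": [0, 0, 30], "twist": 0},
  {"linear": [-35, 18, 20], "twist": -9},
  {"linear": [-40, 20, 0], "twist": -10},
  {"linear": [-40, 20, 0], "twist": -10},
  {"linear": [-40, 20, 0], "twist": -10},
  {"linear": [-22, 14, -20], "twist": 0},
  {"linear": [0, 0, -20], "twist": 0},
  {"linear": [0, 0, -10], "twist": 0},
  {"linear": [0, 0, 0], "twist": 0},
])

```text
t: 4.1
eef_pos: [431.0, 44.2, 17.3]
orientation: [0.682, 0.731, -0.0, -0.0]
contact_force: [1.4, -0.2, 0.1]
gripper_width: 0.47
gripper_force: 29.9
```

>>> servo_tool([
  {"linear": [0, 0, -5], "twist": 0},
  {"linear": [0, 0, -2.5], "twist": 0},
  {"linear": [0, 0, 0], "twist": 0},
])

```text
t: 4.47
eef_pos: [431.0, 44.2, 10.3]
orientation: [0.682, 0.731, 0.0, 0.0]
contact_force: [-0.6, 1.5, -0.4]
gripper_width: 0.475
gripper_force: 29.9
```

>>> servo_tool([
  {"linear": [0, 0, 0], "twist": 0},
  {"linear": [0, 0, 0], "twist": 0},
  {"linear": [0, 0, 0], "twist": 0},
  {"linear": [0, 0, 30], "twist": 0},
  {"linear": [0, 0, 40], "twist": -10},
  {"linear": [13, 22, 20], "twist": -10},
  {"linear": [16, 28, 0], "twist": -10},
  {"linear": [16, 28, 0], "twist": -10},
  {"linear": [16, 28, 0], "twist": -10},
  {"linear": [16, 28, 0], "twist": -10},
  {"linear": [16, 28, 0], "twist": -10},
  {"linear": [0, 0, 0], "twist": -7.5},
], grip=0.6)

```text
t: 5.98
eef_pos: [524.6, 207.9, 100.0]
orientation: [0.99, 0.142, 0.0, -0.0]
contact_force: [-0.3, -0.3, -0.1]
gripper_width: 0.601
gripper_force: 0.0
```

```bash
python3 - <<'E'
from h import *
snap("top",'t1.png',s=1.5)
E
```

```text
(no output)
```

View pics/t1.png

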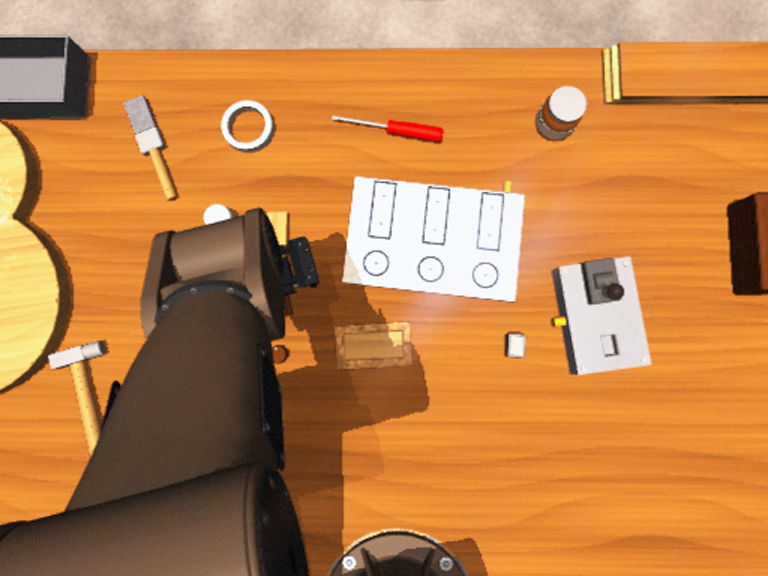

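The sander lies centred on the mat (raw px about 249,230), and long1 and round1 are now clear. Next, bridge C.

>>> servo_tool([
  {"linear": [0, -1, -50], "twist": 0},
  {"linear": [0, 0, -35], "twist": 0},
  {"linear": [0, 0, -10], "twist": 0},
  {"linear": [0, 0, -2], "twist": 0},
  {"linear": [0, 0, 0], "twist": 0},
])

```text
t: 6.65
eef_pos: [524.5, 205.4, 4.3]
orientation: [0.99, 0.144, 0.001, -0.0]
contact_force: [0.1, 0.4, -0.6]
gripper_width: 0.601
gripper_force: 0.0
```

>>> servo_tool([
  {"linear": [0, 0, 0], "twist": 0},
  {"linear": [0, 0, 0], "twist": 0},
  {"linear": [0, 0, 0], "twist": 0},
  {"linear": [0, 0, 0], "twist": 0},
  {"linear": [0, 0, 0], "twist": 0},
], grip=0.15)

```text
t: 7.28
eef_pos: [524.0, 205.3, 3.4]
orientation: [0.99, 0.143, 0.0, 0.0]
contact_force: [-1.5, -0.4, 4.1]
gripper_width: 0.289
gripper_force: 30.0
```

>>> servo_tool([
  {"linear": [0, 0, 30], "twist": 0},
  {"linear": [0, -10, 30], "twist": -3},
  {"linear": [34, -40, 0], "twist": -5},
  {"linear": [36, -42, 0], "twist": -5},
  {"linear": [36, -42, 0], "twist": -5},
  {"linear": [37.9, -43, 0], "twist": -4.7},
  {"linear": [0, 0, -25], "twist": 0},
  {"linear": [0, 0, -15], "twist": 0},
  {"linear": [0, 0, 0], "twist": 0},
  {"linear": [0, 0, 0], "twist": 0},
])

```text
t: 8.52
eef_pos: [668.0, 28.9, 23.9]
orientation: [0.999, -0.054, 0.0, 0.0]
contact_force: [-0.5, -0.1, -0.3]
gripper_width: 0.29
gripper_force: 30.0
```

>>> servo_tool([
  {"linear": [0, -0.6, -6], "twist": 0},
  {"linear": [0, 0, -2], "twist": 0},
  {"linear": [0, 0, 0], "twist": 0},
])

```text
t: 8.9
eef_pos: [667.9, 27.8, 15.5]
orientation: [0.999, -0.054, 0.0, 0.0]
contact_force: [-0.2, -0.2, 2.2]
gripper_width: 0.289
gripper_force: 30.0
```

>>> servo_tool([
  {"linear": [0, 0, 0], "twist": 0},
  {"linear": [0, 0, 0], "twist": 0},
  {"linear": [0, 0, 30], "twist": 0},
  {"linear": [0, 0, 30], "twist": 0},
], grip=0.55)

```text
t: 9.4
eef_pos: [667.7, 27.6, 75.6]
orientation: [0.999, -0.054, -0.0, 0.0]
contact_force: [0.1, 0.3, -0.0]
gripper_width: 0.548
gripper_force: 0.0
```

```bash
cat > det.py <<'E'
from h import *
def det(n,f):
    im=get_image(n); cv2.imwrite('pics/raw_'+f,im)
    hsv=cv2.cvtColor(im,cv2.COLOR_BGR2HSV)
    m=((hsv[...,2]<130)&(hsv[...,2]>40)&(hsv[...,1]>90)).astype(np.uint8)
    k,l,st,c=cv2.connectedComponentsWithStats(m)
    for i in range(1,k):
        if 40<st[i,4]<700:
            r=cv2.minAreaRect(np.argwhere(l==i)[:,::-1].astype(np.float32))
            z=20 if st[i,4]<200 else 12
            print(st[i,4],c[i].round(1),w(n,*c[i],z)[:2].round(1),'rect',np.round(r[1],0),round(r[2]))
if __name__=="__main__":
    import sys; det("top",sys.argv[1])
E
python3 det.py t2.png; python3 - <<'E'
import cv2
im=cv2.imread('pics/raw_t2.png')
cv2.imwrite('pics/t2.png',cv2.resize(im[110:260,80:360],None,fx=2.8,fy=2.8,interpolation=cv2.INTER_CUBIC))
E
```

```text
88 [59.  57.5] [894.2 560.1] rect [43.  4.] 90
430 [461.1  66.1] [ 868.6 -521.9] rect [104.   5.] 0
41 [103.9  81.8] [825.1 433.8] rect [33.  2.] 68
65 [367.8  81.8] [ 822.9 -270.7] rect [26. 11.] 34
48 [113.  118.1] [724.8 404.6] rect [30.  5.] 76
208 [504.3 165.3] [ 600.4 -616.7] rect [68. 23.] 90
108 [ 13.7 252.6] [371.4 643.5] rect [ 7. 31.] 52
```

View pics/t2.png

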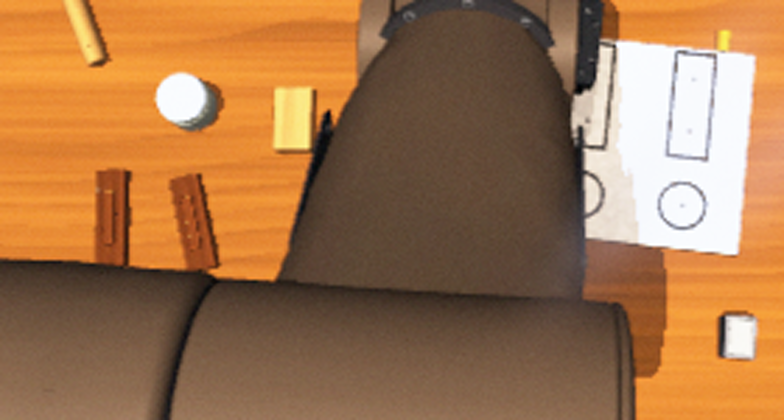

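Bridges A and B and the tin are unmoved. Next, bridge B.

>>> servo_tool([
  {"linear": [-20, 42, 5], "twist": 4},
  {"linear": [-24, 50, 0], "twist": 4},
  {"linear": [-24, 50, 0], "twist": 4},
  {"linear": [-24, 50, 0], "twist": 4},
  {"linear": [-24, 50, 0], "twist": 3.6},
  {"linear": [-15, 34, 0], "twist": 0},
  {"linear": [0, 0, -30], "twist": 0},
  {"linear": [0, 0, -25], "twist": 0},
  {"linear": [0, 0, -15], "twist": 0},
  {"linear": [0, 0, -7], "twist": 0},
  {"linear": [0, 0, 0], "twist": 0},
])

```text
t: 10.82
eef_pos: [537.0, 303.6, 3.3]
orientation: [0.993, 0.116, -0.0, 0.0]
contact_force: [-0.4, -0.7, -0.5]
gripper_width: 0.552
gripper_force: 0.0
```

>>> servo_tool([
  {"linear": [0, 0, 0], "twist": 0},
  {"linear": [0, 0, 0], "twist": 0},
  {"linear": [0, 0, 0], "twist": 0},
  {"linear": [0, 0, 0], "twist": 0},
], grip=0.15)

```text
t: 11.32
eef_pos: [537.0, 303.7, 3.7]
orientation: [0.993, 0.117, 0.0, -0.0]
contact_force: [-1.1, -0.2, 5.0]
gripper_width: 0.292
gripper_force: 30.0
```

>>> servo_tool([
  {"linear": [0, 0, 30], "twist": 0},
  {"linear": [2, -10, 35], "twist": 0},
  {"linear": [15, -45, 0], "twist": -3},
  {"linear": [17, -50, 0], "twist": -3},
  {"linear": [17, -50, 0], "twist": -3},
  {"linear": [17, -50, 0], "twist": -3},
  {"linear": [17, -50, 0], "twist": -3},
  {"linear": [17, -50, 0], "twist": -3},
  {"linear": [17, -50, 0], "twist": -1.7},
  {"linear": [2.8, -14.8, -10], "twist": 0},
  {"linear": [0, 0, -30], "twist": 0},
  {"linear": [0, 0, -3], "twist": 0},
])

```text
t: 12.82
eef_pos: [657.2, -65.5, 23.1]
orientation: [0.998, -0.055, -0.002, -0.0]
contact_force: [-0.3, 0.5, -0.1]
gripper_width: 0.293
gripper_force: 30.0
```

>>> servo_tool([
  {"linear": [0, 0, -7], "twist": 0},
  {"linear": [0, 0, 0], "twist": 0},
])

```text
t: 13.08
eef_pos: [658.7, -65.6, 18.5]
orientation: [0.999, -0.055, 0.0, 0.0]
contact_force: [-0.2, -0.3, -0.3]
gripper_width: 0.288
gripper_force: 30.0
```

>>> servo_tool([
  {"linear": [0, -0.3, -2.5], "twist": 0},
  {"linear": [0, 0, 0], "twist": 0},
  {"linear": [0, 0, 0], "twist": 0},
])

```text
t: 13.45
eef_pos: [658.7, -66.4, 16.0]
orientation: [0.998, -0.055, 0.0, 0.0]
contact_force: [-0.1, 0.1, -0.3]
gripper_width: 0.292
gripper_force: 30.0
```

>>> servo_tool([
  {"linear": [0, 0, 0], "twist": 0},
  {"linear": [0, 0, 0], "twist": 0},
  {"linear": [0, 0, 30], "twist": 0},
  {"linear": [0, 20, 40], "twist": 0},
  {"linear": [-12, 46, 0], "twist": 2},
  {"linear": [-15, 54, 0], "twist": 2},
  {"linear": [-15, 54, 0], "twist": 2},
  {"linear": [-15, 54, 0], "twist": 2},
  {"linear": [-15, 54, 0], "twist": 1},
  {"linear": [-15, 54, 0], "twist": 0},
  {"linear": [-15, 54, 0], "twist": 0},
  {"linear": [-16, 55, 0], "twist": 0},
], grip=0.55)

```text
t: 14.95
eef_pos: [540.1, 380.3, 85.9]
orientation: [1.0, 0.023, 0.0, -0.0]
contact_force: [1.4, 0.8, -0.7]
gripper_width: 0.549
gripper_force: 0.0
```

```bash
python3 - <<'E'
from h import *
im=get_image("top"); s=get_image("side")
cv2.imwrite('pics/t3.png',np.vstack([cv2.resize(im[100:250,90:370],None,fx=2,fy=2,interpolation=cv2.INTER_CUBIC),cv2.resize(s[240:384,80:360],None,fx=2,fy=2,interpolation=cv2.INTER_CUBIC)]))
print(observe()['eef_pos'])
E
```

```text
[538.67341798 383.24764036  85.77527025]
```

View pics/t3.png

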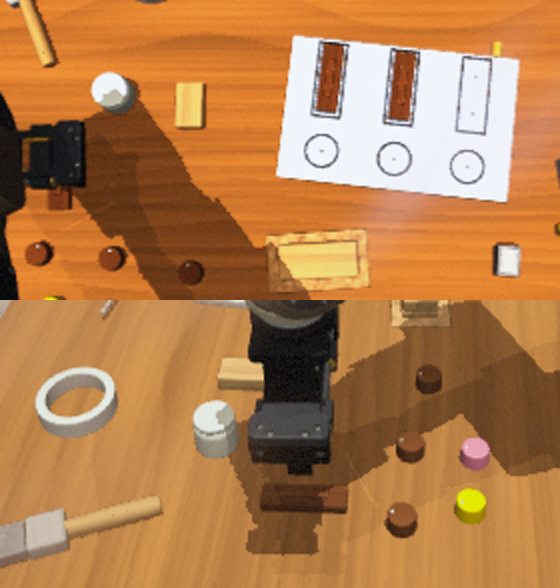

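Both placed bridges sit centred in their outlines, and bridge A and the knobs are unmoved. Descending on A.

>>> servo_tool([
  {"linear": [0, 0, -45], "twist": 0},
  {"linear": [0, 0, -30], "twist": 0},
  {"linear": [0, 0, -7.5], "twist": 0},
  {"linear": [0, 0, 0], "twist": 0},
  {"linear": [0, 0, 0], "twist": 0},
])

```text
t: 15.68
eef_pos: [541.4, 378.7, 4.6]
orientation: [1.0, 0.023, 0.001, -0.0]
contact_force: [-0.2, -0.4, 1.3]
gripper_width: 0.55
gripper_force: 0.0
```

>>> servo_tool([
  {"linear": [0, 0, 0], "twist": 0},
  {"linear": [0, 0, 0], "twist": 0},
  {"linear": [0, 0, 0], "twist": 0},
  {"linear": [0, 0, 0], "twist": 0},
], grip=0.15)

```text
t: 16.18
eef_pos: [540.8, 378.7, 3.5]
orientation: [1.0, 0.023, 0.0, -0.0]
contact_force: [-1.5, 0.1, 3.6]
gripper_width: 0.289
gripper_force: 30.0
```

>>> servo_tool([
  {"linear": [0, 0, 35], "twist": 0},
  {"linear": [6, -30, 35], "twist": 0},
  {"linear": [11, -55, 0], "twist": -1},
  {"linear": [11, -55, 0], "twist": -1},
  {"linear": [11, -55, 0], "twist": -1},
  {"linear": [11, -55, 0], "twist": -1},
  {"linear": [11, -55, 0], "twist": -1},
  {"linear": [11, -55, 0], "twist": -1},
  {"linear": [11, -55, 0], "twist": -1},
  {"linear": [11, -55, 0], "twist": -1},
  {"linear": [11, -55, 0], "twist": -0.9},
  {"linear": [1.8, -14, -20], "twist": 0},
])

```text
t: 17.68
eef_pos: [648.4, -163.9, 53.8]
orientation: [0.998, -0.056, 0.002, 0.001]
contact_force: [-0.2, 0.1, -0.1]
gripper_width: 0.291
gripper_force: 30.0
```

>>> servo_tool([
  {"linear": [0, 0, -25], "twist": 0},
  {"linear": [0, 0, -10], "twist": 0},
  {"linear": [0, 0, 0], "twist": 0},
])

```text
t: 18.05
eef_pos: [647.2, -159.5, 17.6]
orientation: [0.999, -0.054, -0.001, -0.0]
contact_force: [0.1, 0.5, 0.4]
gripper_width: 0.29
gripper_force: 30.0
```

>>> servo_tool([
  {"linear": [0, -0.8, -2], "twist": 0},
  {"linear": [0, 0, 0], "twist": 0},
  {"linear": [0, 0, 0], "twist": 0},
])

```text
t: 18.42
eef_pos: [647.7, -161.2, 16.8]
orientation: [0.999, -0.054, 0.0, 0.0]
contact_force: [0.3, -0.3, -0.6]
gripper_width: 0.29
gripper_force: 30.0
```

>>> servo_tool([
  {"linear": [0, 0, 0], "twist": 0},
  {"linear": [0, 0, 0], "twist": 0},
  {"linear": [0, 0, 35], "twist": 0},
  {"linear": [-30, 0, 50], "twist": 2.8},
  {"linear": [-45, -8, 20], "twist": 0},
  {"linear": [-45, -8, 0], "twist": 0},
  {"linear": [-45, -8, 0], "twist": 0},
  {"linear": [-49, -8.5, 0], "twist": 0},
  {"linear": [0, 0, 0], "twist": 0},
  {"linear": [0, 0, 0], "twist": 0},
], grip=0.55)

```text
t: 19.68
eef_pos: [434.1, -194.1, 121.6]
orientation: [1.0, -0.03, 0.001, 0.0]
contact_force: [1.6, -0.1, 0.0]
gripper_width: 0.55
gripper_force: 0.0
```

```bash
python3 - <<'E'
from h import *
im=get_image("top"); s=get_image("side")
cv2.imwrite('pics/raw_s4.png',s);cv2.imwrite('pics/raw_t4.png',im)
cv2.imwrite('pics/t4.png',np.hstack([cv2.resize(im[100:260,90:330],None,fx=2,fy=2,interpolation=cv2.INTER_CUBIC),cv2.resize(s[125:205,240:315],None,fx=4,fy=4,interpolation=cv2.INTER_CUBIC)]))
print(observe()['eef_pos'])
E
```

```text
[ 434.39137742 -193.81642673  121.28891016]
```

View pics/t4.png

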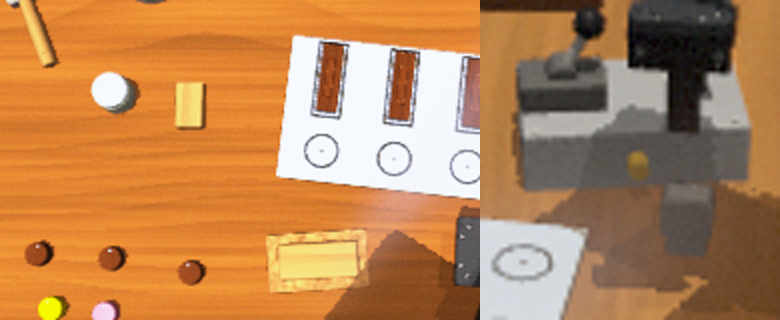

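>>> servo_tool([
  {"linear": [-1, 1, -40], "twist": 0},
  {"linear": [0, 0, -40], "twist": 0},
  {"linear": [0, 0, -17], "twist": 0},
  {"linear": [0, 0, -2], "twist": 0},
  {"linear": [0, 0, 0], "twist": 0},
])

```text
t: 20.4
eef_pos: [433.0, -192.7, 22.5]
orientation: [1.0, -0.029, 0.0, 0.0]
contact_force: [-0.6, 0.7, -0.5]
gripper_width: 0.548
gripper_force: 0.0
```

>>> servo_tool([
  {"linear": [0, 0, 0], "twist": 0},
  {"linear": [0, 0, 0], "twist": 0},
  {"linear": [0, 0, 0], "twist": 0},
  {"linear": [0, 0, 0], "twist": 0},
  {"linear": [0, 0, 0], "twist": 0},
], grip=0.1)

```text
t: 21.02
eef_pos: [432.7, -192.9, 22.6]
orientation: [1.0, -0.03, 0.0, 0.0]
contact_force: [0.4, 0.3, 5.2]
gripper_width: 0.288
gripper_force: 30.0
```

>>> servo_tool([
  {"linear": [0, 0, 35], "twist": 0},
  {"linear": [0, 0, 37], "twist": 3},
  {"linear": [0.5, -30, 0], "twist": 3.5},
  {"linear": [0, -50, 0], "twist": 5},
  {"linear": [0, -50, 0], "twist": 0},
  {"linear": [0, -22.3, 0], "twist": 0},
  {"linear": [0, 0, -12], "twist": 0},
  {"linear": [0, 0, 0], "twist": 0},
  {"linear": [0, 0, 0], "twist": 0},
])

```text
t: 22.15
eef_pos: [433.0, -343.8, 82.1]
orientation: [0.997, 0.071, -0.0, -0.0]
contact_force: [0.4, -0.7, -1.0]
gripper_width: 0.294
gripper_force: 30.0
```

```bash
python3 - <<'E'
from h import *
im=get_image("top"); s=get_image("side")
cv2.imwrite('pics/raw_s5.png',s);cv2.imwrite('pics/raw_t5.png',im)
s0=cv2.imread('pics/raw_side0.png')
f=lambda a:cv2.resize(a[120:192,240:318],None,fx=5,fy=5,interpolation=cv2.INTER_CUBIC)
cv2.imwrite('pics/t5.png',np.hstack([f(s0),f(s)]))
o=observe();print(o['eef_pos'],o['orientation'])
E
```

```text
[ 433.2133444  -344.24615939   82.467463  ] [9.97473898e-01 7.10339338e-02 1.26689394e-05 4.88869310e-05]
```

View pics/t5.png

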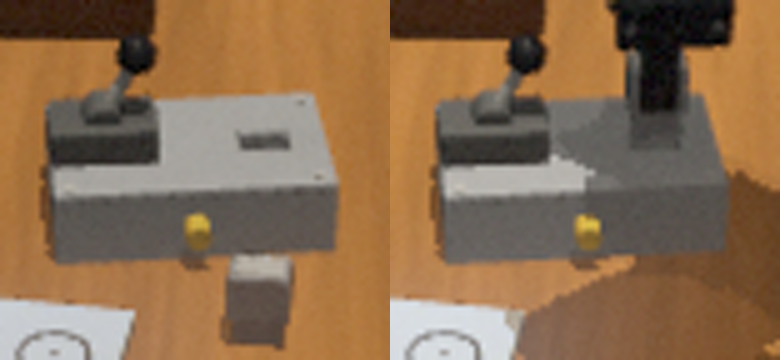

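```bash
python3 - <<'E'
from h import *
a=np.radians(8.1);X=np.array([np.cos(a),np.sin(a),0]);Y=np.array([-np.sin(a),np.cos(a),0])
f=lambda P:((p("side",P)-[240,120]+.5)*5-.5).round(1).tolist()
S=np.array([433.5,-345.2,50]);R=np.array([433.,-344.2,59.9])
print('hole +y edge',f([S+16*X+11*Y,S-16*X+11*Y]),'-y',f([S+16*X-11*Y,S-16*X-11*Y]))
print('plug bottom +y edge',f([R+15*X+10*Y,R-15*X+10*Y]),'head bottom',f([R+19*X+14*Y+[0,0,18],R-19*X+14*Y+[0,0,18]]))
E
```

```text
hole +y edge [[239.8, 154.1], [289.1, 151.9]] -y [[236.1, 137.2], [284.8, 135.0]]
plug bottom +y edge [[242.2, 140.7], [288.6, 138.6]] head bottom [[237.1, 119.5], [296.5, 116.8]]
```

The hole (crop centre about 264,140) and the plug above it line up to within about 0.5 mm in x. Easing it in.

>>> servo_tool([
  {"linear": [0.3, -0.8, -6], "twist": 0},
  {"linear": [0, 0, -2], "twist": 0},
  {"linear": [0, 0, -2], "twist": 0},
  {"linear": [0, 0, -2], "twist": 0},
  {"linear": [0, 0, 0], "twist": 0},
])

```text
t: 22.88
eef_pos: [433.2, -345.8, 70.1]
orientation: [0.998, 0.07, -0.0, 0.0]
contact_force: [1.0, -1.0, -0.4]
gripper_width: 0.293
gripper_force: 30.0
```

>>> servo_tool([
  {"linear": [0, 0, -3], "twist": 0},
  {"linear": [0, 0, -3], "twist": 0},
  {"linear": [0, 0, -3], "twist": 0},
  {"linear": [0, 0, 0], "twist": 0},
])

```text
t: 23.38
eef_pos: [433.2, -345.9, 61.0]
orientation: [0.998, 0.071, -0.0, 0.0]
contact_force: [-0.6, -0.7, -0.8]
gripper_width: 0.293
gripper_force: 30.0
```

>>> servo_tool([
  {"linear": [0, 0, -3], "twist": 0},
  {"linear": [0, 0, -2], "twist": 0},
  {"linear": [0, 0, -1], "twist": 0},
  {"linear": [0, 0, -0.8], "twist": 0},
  {"linear": [0, 0, 0], "twist": 0},
])

```text
t: 24.0
eef_pos: [433.3, -345.8, 54.6]
orientation: [0.998, 0.071, 0.0, 0.0]
contact_force: [0.3, -0.2, 2.7]
gripper_width: 0.292
gripper_force: 30.0
```

>>> servo_tool([
  {"linear": [0, 0, -0.6], "twist": 0},
  {"linear": [0, 0, 0], "twist": 0},
  {"linear": [0, 0, 0], "twist": 0},
])

```text
t: 24.38
eef_pos: [433.3, -345.9, 54.6]
orientation: [0.998, 0.071, 0.0, 0.0]
contact_force: [-2.9, 0.4, 11.1]
gripper_width: 0.289
gripper_force: 30.0
```

>>> servo_tool([
  {"linear": [0, 0, 0.6], "twist": 0},
  {"linear": [0, 0, 0], "twist": 0},
  {"linear": [0, 0, 0], "twist": 0},
  {"linear": [0, 0, 30], "twist": 0},
  {"linear": [0, 0, 35], "twist": 0},
  {"linear": [0, 50, 0], "twist": 0},
  {"linear": [0, 50, 0], "twist": 0},
  {"linear": [0, 0, 0], "twist": 0},
], grip=0.55)

```text
t: 25.38
eef_pos: [432.9, -243.2, 119.6]
orientation: [0.997, 0.072, -0.0, -0.0]
contact_force: [-0.1, 0.3, 0.6]
gripper_width: 0.55
gripper_force: 0.0
```

```bash
python3 det.py t6.png; python3 - <<'E'
import sys; sys.path.insert(0,'.')
from h import *
s=get_image("side"); im=cv2.imread('pics/raw_t6.png')
cv2.imwrite('pics/t6.png',np.hstack([cv2.resize(im[110:250,95:360],None,fx=1.8,fy=1.8,interpolation=cv2.INTER_CUBIC),cv2.resize(s[110:192,240:318],(300,252),interpolation=cv2.INTER_CUBIC)]))
E
```

```text
136 [59.8 55.3] [900.4 558.2] rect [43.  7.] 90
501 [460.   66.2] [ 868.4 -519. ] rect [105.   5.] 0
116 [109.  102.5] [767.7 417.4] rect [69.  6.] 77
47 [371.1  77. ] [ 835.9 -279.9] rect [24. 10.] 33
130 [368.   84.9] [ 814.2 -271.2] rect [26. 18.] 32
187 [505.7 159.7] [ 613.6 -616.6] rect [65.  9.] 90
384 [ 67.6 286. ] [288. 503.] rect [92.  5.] 77
```

View pics/t6.png

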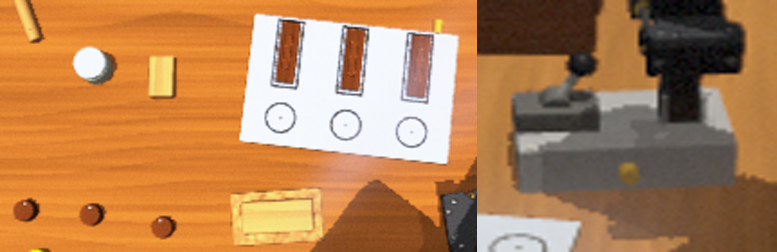

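All three bridges are inside their outlines and the knobs are unmoved. Going to the nearest knob.

>>> servo_tool([
  {"linear": [-1, 50, -5], "twist": 0},
  {"linear": [-2, 55, -5], "twist": 0},
  {"linear": [-2, 55, 0], "twist": 0},
  {"linear": [-2, 55, 0], "twist": 0},
  {"linear": [-2, 55, 0], "twist": 0},
  {"linear": [-2, 55, 0], "twist": 0},
  {"linear": [-2, 55, 0], "twist": 0},
  {"linear": [-2, 50, 0], "twist": 0},
  {"linear": [-2, 20, -20], "twist": 0},
  {"linear": [0, 0, -30], "twist": 0},
  {"linear": [0, 0, 0], "twist": 0},
  {"linear": [0, 0, 0], "twist": 0},
])

```text
t: 26.98
eef_pos: [417.1, 203.7, 59.9]
orientation: [0.998, 0.07, 0.0, 0.0]
contact_force: [-0.0, 0.2, 0.5]
gripper_width: 0.549
gripper_force: 0.0
```

>>> servo_tool([
  {"linear": [-1.2, 1, -30], "twist": 0},
  {"linear": [0, 0, -24], "twist": 0},
  {"linear": [0, 0, -2], "twist": 0},
  {"linear": [0, 0, 0], "twist": 0},
])

```text
t: 27.48
eef_pos: [415.7, 205.1, 4.4]
orientation: [0.998, 0.07, 0.001, -0.0]
contact_force: [-0.2, -0.2, 1.0]
gripper_width: 0.554
gripper_force: 0.0
```

>>> servo_tool([
  {"linear": [0, 0, 0], "twist": 0},
  {"linear": [0, 0, 0], "twist": 0},
  {"linear": [0, 0, 0], "twist": 0},
  {"linear": [0, 0, 0], "twist": 0},
], grip=0.15)

```text
t: 27.98
eef_pos: [415.3, 205.2, 3.9]
orientation: [0.998, 0.071, 0.0, -0.0]
contact_force: [-0.4, -0.1, 7.2]
gripper_width: 0.318
gripper_force: 30.1
```

>>> servo_tool([
  {"linear": [0, 0, 30], "twist": 0},
  {"linear": [0, 0, 35], "twist": 0},
  {"linear": [37, -38, 0], "twist": 0},
  {"linear": [40, -42, 0], "twist": 0},
  {"linear": [40, -42, 0], "twist": 0},
  {"linear": [40.6, -44.2, 0], "twist": 0},
  {"linear": [0, 0, -25], "twist": 0},
  {"linear": [0, 0, -20], "twist": 0},
  {"linear": [0, 0, 0], "twist": 0},
  {"linear": [0, 0, 0], "twist": 0},
])

```text
t: 29.22
eef_pos: [572.9, 39.1, 24.1]
orientation: [0.998, 0.071, 0.0, 0.0]
contact_force: [-0.7, 0.2, -0.9]
gripper_width: 0.317
gripper_force: 30.0
```

>>> servo_tool([
  {"linear": [0, 0, -5], "twist": 0},
  {"linear": [0, 0, -2.5], "twist": 0},
  {"linear": [0, 0, 0], "twist": 0},
  {"linear": [0, 0, 0], "twist": 0},
])

```text
t: 29.72
eef_pos: [572.7, 39.0, 16.0]
orientation: [0.998, 0.071, 0.0, 0.0]
contact_force: [-1.2, -0.6, -0.2]
gripper_width: 0.317
gripper_force: 30.0
```

>>> servo_tool([
  {"linear": [0, 0, 0], "twist": 0},
  {"linear": [0, 0, 0], "twist": 0},
  {"linear": [0, 0, 30], "twist": 0},
  {"linear": [0, 0, 35], "twist": 0},
  {"linear": [-20, 40, 0], "twist": 0},
  {"linear": [-25, 48, 0], "twist": 0},
  {"linear": [-25, 48, 0], "twist": 0},
  {"linear": [-25, 48, 0], "twist": 0},
  {"linear": [-25, 48, 0], "twist": 0},
  {"linear": [-19.5, 36.4, 0], "twist": 0},
  {"linear": [0, 0, 0], "twist": 0},
  {"linear": [0, 0, 0], "twist": 0},
], grip=0.55)

```text
t: 31.22
eef_pos: [433.3, 307.1, 81.0]
orientation: [0.997, 0.071, 0.0, 0.0]
contact_force: [0.5, -1.1, 1.1]
gripper_width: 0.553
gripper_force: 0.0
```

```bash
python3 - <<'E'
from h import *
im=get_image("top"); s=get_image("side"); cv2.imwrite('pics/raw_t7.png',im)
cv2.imwrite('pics/t7.png',np.hstack([cv2.resize(im[110:270,90:430],None,fx=1.4,fy=1.4,interpolation=cv2.INTER_CUBIC),cv2.resize(s[110:384,210:340],None,fx=2,fy=2,interpolation=cv2.INTER_CUBIC)[:448*1] if 0 else cv2.resize(s[272:384,210:340],(260,224),interpolation=cv2.INTER_CUBIC)]))
E
```

```text
(no output)
```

View pics/t7.png

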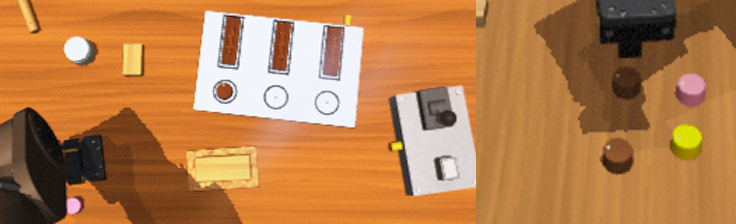

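The relay is seated (448,167) and the first knob stands in its outline (225,91). The next knob is under the gripper.

>>> servo_tool([
  {"linear": [0, 0.4, -40], "twist": 0},
  {"linear": [0, 0, -30], "twist": 0},
  {"linear": [0, 0, -7], "twist": 0},
  {"linear": [0, 0, 0], "twist": 0},
])

```text
t: 31.82
eef_pos: [433.6, 307.3, 4.1]
orientation: [0.998, 0.07, -0.0, 0.0]
contact_force: [-0.2, -0.2, 0.3]
gripper_width: 0.552
gripper_force: 0.0
```

>>> servo_tool([
  {"linear": [0, 0, 0], "twist": 0},
  {"linear": [0, 0, 0], "twist": 0},
  {"linear": [0, 0, 0], "twist": 0},
  {"linear": [0, 0, 0], "twist": 0},
], grip=0.15)

```text
t: 32.33
eef_pos: [433.4, 307.9, 4.6]
orientation: [0.998, 0.071, 0.0, -0.0]
contact_force: [0.2, -0.8, 6.2]
gripper_width: 0.313
gripper_force: 30.1
```

>>> servo_tool([
  {"linear": [0, 0, 30], "twist": 0},
  {"linear": [0, 0, 40], "twist": 0},
  {"linear": [15, -42, 0], "twist": 0},
  {"linear": [18, -50, 0], "twist": 0},
  {"linear": [18, -50, 0], "twist": 0},
  {"linear": [18, -50, 0], "twist": 0},
  {"linear": [18, -50, 0], "twist": 0},
  {"linear": [18, -50, 0], "twist": 0},
  {"linear": [18, -50, 0], "twist": 0},
  {"linear": [7.1, -21, -10], "twist": 0},
  {"linear": [0, 0, -30], "twist": 0},
  {"linear": [0, 0, -10], "twist": 0},
])

```text
t: 33.83
eef_pos: [562.1, -54.7, 22.3]
orientation: [0.998, 0.071, -0.001, -0.0]
contact_force: [-0.2, 0.5, 0.3]
gripper_width: 0.314
gripper_force: 30.0
```

>>> servo_tool([
  {"linear": [0, 0, -5], "twist": 0},
  {"linear": [0, 0, 0], "twist": 0},
  {"linear": [0, 0, 0], "twist": 0},
])

```text
t: 34.2
eef_pos: [563.6, -55.0, 19.6]
orientation: [0.997, 0.071, 0.0, 0.0]
contact_force: [-0.3, -0.1, 0.2]
gripper_width: 0.319
gripper_force: 30.0
```

>>> servo_tool([
  {"linear": [0, 0, -2.8], "twist": 0},
  {"linear": [0, 0, 0], "twist": 0},
  {"linear": [0, 0, 0], "twist": 0},
])

```text
t: 34.58
eef_pos: [563.6, -55.2, 16.6]
orientation: [0.998, 0.071, 0.0, 0.0]
contact_force: [-0.2, 1.3, 4.7]
gripper_width: 0.317
gripper_force: 30.1
```

>>> servo_tool([
  {"linear": [0, 0, 0], "twist": 0},
  {"linear": [0, 0, 0], "twist": 0},
  {"linear": [0, 0, 30], "twist": 0},
  {"linear": [0, 15, 40], "twist": 0},
  {"linear": [-15, 52, 0], "twist": 0},
  {"linear": [-15, 56, 0], "twist": 0},
  {"linear": [-15, 56, 0], "twist": 0},
  {"linear": [-16, 56, 0], "twist": 0},
  {"linear": [-16, 56, 0], "twist": 0},
  {"linear": [-16, 56, 0], "twist": 0},
  {"linear": [-16, 56, 0], "twist": 0},
  {"linear": [-15.8, 54.3, 0], "twist": 0},
], grip=0.55)

```text
t: 36.08
eef_pos: [437.6, 403.8, 86.0]
orientation: [0.998, 0.071, -0.0, 0.0]
contact_force: [1.3, -0.1, 1.1]
gripper_width: 0.552
gripper_force: 0.0
```

```bash
python3 - <<'E'
from h import *
im=get_image("top"); s=get_image("side")
cv2.imwrite('pics/t8.png',np.hstack([cv2.resize(im[110:270,90:430],None,fx=1.4,fy=1.4,interpolation=cv2.INTER_CUBIC),cv2.resize(s[272:384,210:340],(260,224),interpolation=cv2.INTER_CUBIC)]))
print(observe()['eef_pos'])
E
```

```text
[436.66506567 406.2374873   85.89590982]
```

View pics/t8.png

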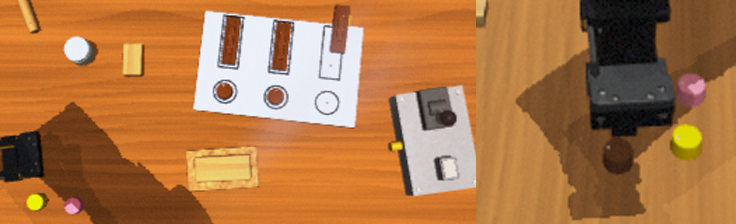

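A disturbance: the bridge in long2 was knocked aside to crop px (341,29). I'll finish this knob, then put the bridge right.

>>> servo_tool([
  {"linear": [0, 0, -45], "twist": 0},
  {"linear": [0, 0, 0], "twist": 0},
  {"linear": [0, 0, 0], "twist": 0},
])

```text
t: 36.55
eef_pos: [439.0, 401.8, 42.0]
orientation: [0.998, 0.07, 0.0, -0.0]
contact_force: [-0.6, -0.2, -0.1]
gripper_width: 0.554
gripper_force: 0.0
```

>>> servo_tool([
  {"linear": [0, 0.4, -30], "twist": 0},
  {"linear": [0, 0, -8], "twist": 0},
  {"linear": [0, 0, 0], "twist": 0},
])

```text
t: 36.92
eef_pos: [438.8, 402.4, 3.8]
orientation: [0.998, 0.07, 0.0, -0.0]
contact_force: [-0.7, 0.7, 0.4]
gripper_width: 0.55
gripper_force: 0.0
```

>>> servo_tool([
  {"linear": [0, 0, 0], "twist": 0},
  {"linear": [0, 0, 0], "twist": 0},
  {"linear": [0, 0, 0], "twist": 0},
  {"linear": [0, 0, 0], "twist": 0},
], grip=0.15)

```text
t: 37.42
eef_pos: [438.7, 402.6, 3.7]
orientation: [0.998, 0.071, 0.0, -0.0]
contact_force: [-0.3, -0.4, 5.5]
gripper_width: 0.317
gripper_force: 30.1
```

>>> servo_tool([
  {"linear": [0, 0, 30], "twist": 0},
  {"linear": [0, -15, 40], "twist": 0},
  {"linear": [11, -52, 0], "twist": 0},
  {"linear": [12, -55, 0], "twist": 0},
  {"linear": [12, -55, 0], "twist": 0},
  {"linear": [12, -55, 0], "twist": 0},
  {"linear": [12, -55, 0], "twist": 0},
  {"linear": [12, -55, 0], "twist": 0},
  {"linear": [12, -55, 0], "twist": 0},
  {"linear": [12, -55, 0], "twist": 0},
  {"linear": [12, -55, 0], "twist": 0},
  {"linear": [7.8, -45.3, 0], "twist": 0},
])

```text
t: 38.92
eef_pos: [553.5, -152.1, 73.1]
orientation: [0.998, 0.07, 0.0, 0.0]
contact_force: [-0.3, 0.5, 0.3]
gripper_width: 0.318
gripper_force: 30.0
```

>>> servo_tool([
  {"linear": [0, 0, -30], "twist": 0},
  {"linear": [0, 0, -20], "twist": 0},
  {"linear": [0, 0, 0], "twist": 0},
  {"linear": [0, 0, 0], "twist": 0},
])

```text
t: 39.42
eef_pos: [553.6, -149.8, 23.8]
orientation: [0.998, 0.071, 0.0, 0.0]
contact_force: [-0.1, 0.3, 0.0]
gripper_width: 0.318
gripper_force: 30.0
```

Good: at round2 (553.4, -149.9). Lower, release, and back off to the left for a look at the displaced bridge.

>>> servo_tool([
  {"linear": [0, 0, -5], "twist": 0},
  {"linear": [0, 0, -2.7], "twist": 0},
  {"linear": [0, 0, 0], "twist": 0},
  {"linear": [0, 0, 0], "twist": 0},
])

```text
t: 39.92
eef_pos: [553.4, -149.8, 15.7]
orientation: [0.998, 0.071, 0.0, 0.0]
contact_force: [-0.9, 1.6, 4.4]
gripper_width: 0.316
gripper_force: 30.1
```

>>> servo_tool([
  {"linear": [0, 0, 0], "twist": 0},
  {"linear": [0, 0, 0], "twist": 0},
  {"linear": [0, 0, 35], "twist": 0},
  {"linear": [0, 0, 45], "twist": 0},
  {"linear": [-20, 55, 0], "twist": 0},
  {"linear": [-20, 55, 0], "twist": 0},
  {"linear": [-20, 55, 0], "twist": 0},
  {"linear": [-20, 55, 0], "twist": 0},
  {"linear": [0, 60, 0], "twist": 0},
], grip=0.55)

```text
t: 41.05
eef_pos: [472.0, 131.6, 95.6]
orientation: [0.998, 0.07, -0.0, 0.0]
contact_force: [1.1, -0.7, 0.5]
gripper_width: 0.55
gripper_force: 0.0
```

```bash
python3 - <<'E'
from h import *
im=get_image("top"); s=get_image("side"); cv2.imwrite('pics/raw_t9.png',im)
a=cv2.resize(im[100:200,290:370],None,fx=5,fy=5,interpolation=cv2.INTER_CUBIC)
b=cv2.resize(s[165:250,175:275],(390,332),interpolation=cv2.INTER_CUBIC)
c=np.zeros((500,390,3),np.uint8); c[:332]=b; c[332:]=cv2.resize(im[110:260,215:365],(390,390))[:168]*0+cv2.resize(im[140:220,200:386],(390,168))
cv2.imwrite('pics/t9.png',np.hstack([a,c]))
E
```

```text
(no output)
```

View pics/t9.png

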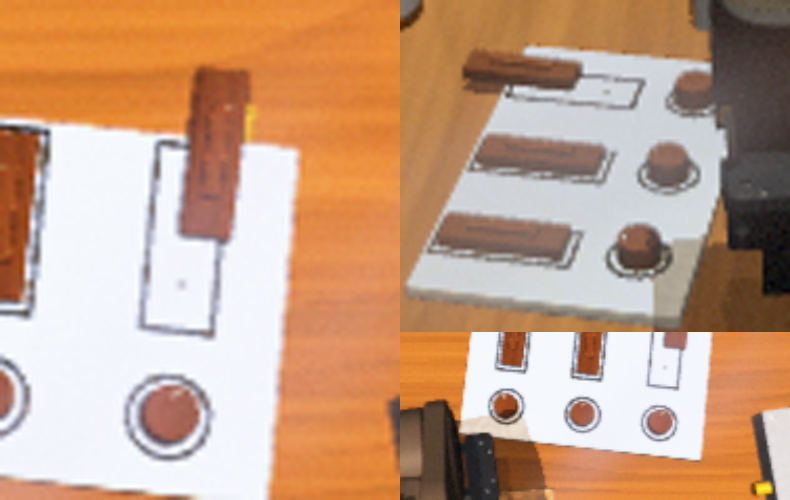

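```bash
python3 - <<'E'
from m import *
f=lambda q:(np.array(q,float)+.5)/5-.5+[290,100]
poly('br',f([(197,67),(249,70),(230,241),(179,236)]),24)
poly('long2',f([(156,141),(229,149),(213,335),(140,327)]),12)
for q in [(170,412)]: print(w("top",*f(q),32)[:2])
E
```

```text
br c [ 690.4 -174. ] L [27.1 91.9 26.4 90.9] a [-93.5 172.7  84.3  -6.9]
long2 c [ 648.2 -159.9] L [38.5 99.8 38.1 99.9] a [-96.5 174.1  83.7  -5.7]
[ 553.43471104 -147.84095802]
```

>>> servo_tool([
  {"linear": [22, -30, 0], "twist": -2},
  {"linear": [30, -42, 0], "twist": -2},
  {"linear": [30, -42, 0], "twist": -2},
  {"linear": [30, -42, 0], "twist": -2},
  {"linear": [30, -42, 0], "twist": -2},
  {"linear": [30, -42, 0], "twist": -2},
  {"linear": [30, -42, 0], "twist": -2.6},
  {"linear": [16.4, -23.6, -20], "twist": 0},
  {"linear": [0, 0, -25], "twist": 0},
  {"linear": [0, 0, 0], "twist": 0},
  {"linear": [0, 0, 0], "twist": 0},
])

```text
t: 42.52
eef_pos: [691.8, -175.6, 51.2]
orientation: [0.998, -0.057, 0.0, 0.0]
contact_force: [-0.3, -0.5, -0.1]
gripper_width: 0.55
gripper_force: 0.0
```

>>> servo_tool([
  {"linear": [-1, 1, -25], "twist": 0},
  {"linear": [0, 0, -10], "twist": 0},
  {"linear": [0, 0, 0], "twist": 0},
  {"linear": [0, 0, 0], "twist": 0},
])

```text
t: 43.02
eef_pos: [691.2, -174.5, 16.5]
orientation: [0.998, -0.057, 0.001, 0.0]
contact_force: [0.1, 0.4, 0.1]
gripper_width: 0.549
gripper_force: 0.0
```

>>> servo_tool([
  {"linear": [0, 0, 0], "twist": 0},
  {"linear": [0, 0, 0], "twist": 0},
  {"linear": [0, 0, 0], "twist": 0},
  {"linear": [0, 0, 0], "twist": 0},
], grip=0.15)

```text
t: 43.52
eef_pos: [690.7, -174.5, 15.6]
orientation: [0.998, -0.057, 0.0, 0.0]
contact_force: [-0.1, -0.5, 2.1]
gripper_width: 0.293
gripper_force: 30.0
```

>>> servo_tool([
  {"linear": [0, 0, 15], "twist": 0},
  {"linear": [-20, 7, 0], "twist": 0.2},
  {"linear": [-22.3, 7.4, 0], "twist": 0},
  {"linear": [0, 0, -7], "twist": 0},
  {"linear": [0, 0, -7], "twist": 0},
  {"linear": [0, 0, 0], "twist": 0},
  {"linear": [0, 0, 0], "twist": 0},
])

```text
t: 44.4
eef_pos: [648.6, -160.2, 16.1]
orientation: [0.998, -0.055, -0.0, 0.0]
contact_force: [-0.7, -0.0, -0.5]
gripper_width: 0.291
gripper_force: 30.0
```

>>> servo_tool([
  {"linear": [0, 0, 0], "twist": 0},
  {"linear": [0, 0, 0], "twist": 0},
  {"linear": [0, 0, 35], "twist": 0},
  {"linear": [0, 0, 50], "twist": 0},
  {"linear": [-28, -28, 50], "twist": 0},
  {"linear": [-40, -40, 0], "twist": 5},
  {"linear": [-40, -40, 0], "twist": 5},
  {"linear": [-40, -40, 0], "twist": 4.5},
  {"linear": [-30.6, -31.5, 0], "twist": 0},
  {"linear": [0, 0, 0], "twist": 0},
  {"linear": [0, 0, 0], "twist": 0},
], grip=0.55)

```text
t: 45.78
eef_pos: [470.5, -338.8, 150.6]
orientation: [0.997, 0.071, 0.0, 0.0]
contact_force: [0.1, 0.1, 0.4]
gripper_width: 0.553
gripper_force: 0.0
```

>>> servo_tool([
  {"linear": [0, 0, 0], "twist": 0},
  {"linear": [0, 0, 0], "twist": 0},
  {"linear": [0, 0, 0], "twist": 0},
  {"linear": [0, 0, 0], "twist": 0},
], grip=0)

```text
t: 46.28
eef_pos: [470.5, -338.7, 150.4]
orientation: [0.997, 0.072, -0.0, 0.0]
contact_force: [-0.9, 0.5, -0.4]
gripper_width: 0.185
gripper_force: 0.0
```

```bash
python3 - <<'E'
from h import *
im=get_image("top"); s=get_image("side"); cv2.imwrite('pics/raw_t10.png',im); cv2.imwrite('pics/raw_s10.png',s)
a=cv2.resize(im[105:255,130:370],None,fx=3.2,fy=3.2,interpolation=cv2.INTER_CUBIC)[:320]
a=cv2.resize(im[108:250,205:425],(480,310),interpolation=cv2.INTER_CUBIC)
b=cv2.resize(s[110:310,170:350],(310,345),interpolation=cv2.INTER_CUBIC)[:310]
cv2.imwrite('pics/t10.png',np.hstack([a,b]))
E
```

```text
(no output)
```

View pics/t10.png

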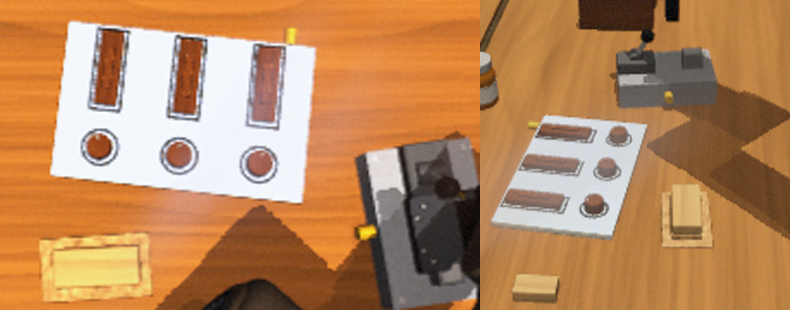

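```bash
python3 - <<'E'
from m import *
f=lambda q:(np.array(q,float)+.5)/(480/220)-.5+[205,108]
poly('mat',f([(40,241),(148,234),(153,294),(46,302)]),4)
poly('sander',f([(54,253),(142,247),(145,283),(56,290)]),32)
im=cv2.imread('pics/raw_t10.png')[215:250,220:280]
h=cv2.resize(im,None,fx=6,fy=6,interpolation=cv2.INTER_CUBIC)
# brightness profiles across the block centre
g=im.astype(int); print(g[14:20,:,0].mean(0).round().astype(int).tolist()); print(g[:,22:38,0].mean(1).round().astype(int).tolist())
E
```

```text
mat c [430.6  42.1] L [128.8  70.8 126.6  72.2] a [ -86.1 -175.3   94.5    6.4]
sander c [429.7  38.3] L [102.   41.4 102.7  42.5] a [ -85.9 -175.2   94.7    3.8]
[51, 51, 50, 48, 93, 104, 107, 107, 106, 102, 112, 114, 116, 116, 115, 116, 117, 114, 116, 116, 118, 116, 118, 117, 117, 117, 117, 117, 116, 117, 118, 116, 118, 119, 119, 118, 120, 120, 120, 121, 122, 120, 122, 122, 122, 123, 122, 122, 94, 80, 110, 120, 113, 104, 78, 70, 67, 67, 67, 66]
[51, 92, 108, 111, 103, 83, 67, 113, 121, 124, 126, 121, 106, 108, 111, 112, 118, 123, 121, 122, 123, 126, 126, 111, 80, 100, 99, 101, 100, 94, 54, 54, 56, 55, 56]
```

All parts are in place: three bridges, three knobs, the sander, the seated relay and the upright tin seen earlier. Now the lever.

>>> servo_tool([
  {"linear": [0, -1, -20], "twist": 0},
  {"linear": [0, 0, -20], "twist": 0},
  {"linear": [10, 1.4, 0], "twist": 0},
  {"linear": [6, 0.85, 0], "twist": 0},
  {"linear": [6, 0.85, 0], "twist": 0},
  {"linear": [6, 0.85, 0], "twist": 0},
  {"linear": [6, 0.85, 0], "twist": 0},
  {"linear": [6, 0.85, 0], "twist": 0},
  {"linear": [6, 0.85, 0], "twist": 0},
  {"linear": [0, 0, 0], "twist": 0},
], grip=0)

```text
t: 47.62
eef_pos: [516.9, -333.3, 110.3]
orientation: [0.997, 0.072, 0.0, 0.0]
contact_force: [0.1, 0.5, 0.1]
gripper_width: 0.003
gripper_force: 0.0
```

>>> servo_tool([
  {"linear": [5, 0.7, 0], "twist": 0},
  {"linear": [5, 0.7, 0], "twist": 0},
  {"linear": [5, 0.7, 0], "twist": 0},
  {"linear": [0, 0, 0], "twist": 0},
])

```text
t: 48.12
eef_pos: [531.7, -331.2, 110.3]
orientation: [0.997, 0.072, 0.0, 0.0]
contact_force: [-0.5, 0.5, 0.1]
gripper_width: 0.006
gripper_force: 0.0
```

>>> servo_tool([
  {"linear": [3, 0.4, 0], "twist": 0},
  {"linear": [2, 0.3, 0], "twist": 0},
  {"linear": [0, 0, 0], "twist": 0},
])

```text
t: 48.5
eef_pos: [536.3, -330.7, 110.4]
orientation: [0.997, 0.071, -0.0, 0.0]
contact_force: [-1.2, 0.0, -0.8]
gripper_width: 0.003
gripper_force: 0.6
```

>>> servo_tool([
  {"linear": [2, 0.3, 0], "twist": 0},
  {"linear": [2, 0.3, 0], "twist": 0},
  {"linear": [0, 0, 0], "twist": 0},
])

```text
t: 48.88
eef_pos: [537.2, -330.5, 110.2]
orientation: [0.997, 0.072, -0.003, -0.001]
contact_force: [-19.2, -4.3, 5.4]
gripper_width: 0.004
gripper_force: 10.1
```

```bash
python3 - <<'E'
from h import *
s=get_image("side"); s0=cv2.imread('pics/raw_s10.png')
for im in (s0,s):
    m=(im[115:150,240:300].max(2)<45).astype(np.uint8)
    k,l,st,c=cv2.connectedComponentsWithStats(m); print([(st[i].tolist(),(c[i]+[240,115]).round(1).tolist()) for i in range(1,k) if st[i,4]>8])
X=np.array([.99,.141,0]);P=np.array([537.5,-330.4,116])
print('off/on expected',p("side",[P-24*X,P+24*X]).round(1))
E
```

```text
[([38, 0, 7, 7, 48], [281.1, 118.0]), ([24, 12, 7, 8, 42], [266.6, 130.3])]
[([9, 0, 23, 20, 291], [258.6, 122.5])]
off/on expected [[267.1 131.5]
 [251.9 132.2]]
```

>>> servo_tool([
  {"linear": [-12, -1.7, 0], "twist": 0},
  {"linear": [-25, -3.5, 0], "twist": 0},
  {"linear": [-20, -2.8, 10], "twist": 0},
  {"linear": [0, 0, 50], "twist": 0},
  {"linear": [0, 30, 50], "twist": 0},
  {"linear": [0, 50, 0], "twist": 0},
  {"linear": [0, 50, 0], "twist": 0},
  {"linear": [0, 50, 0], "twist": 0},
  {"linear": [0, 50, 0], "twist": 0},
  {"linear": [0, 50, 0], "twist": 0},
  {"linear": [0, 0, 0], "twist": 0},
  {"linear": [0, 0, 0], "twist": 0},
])

```text
t: 50.42
eef_pos: [483.5, -58.4, 221.1]
orientation: [0.997, 0.072, 0.001, 0.0]
contact_force: [0.7, -1.0, -0.2]
gripper_width: 0.002
gripper_force: 0.0
```

```bash
python3 - <<'E'
from h import *
s=get_image("side"); t=get_image("top"); a=cv2.imread('pics/raw_t10.png'); b=cv2.imread('pics/raw_s10.png'); t0=cv2.imread('pics/raw_top0.png')
m=(s[115:150,235:300].max(2)<45).astype(np.uint8)
k,l,st,c=cv2.connectedComponentsWithStats(m); print([(st[i].tolist(),(c[i]+[235,115]).round(1).tolist()) for i in range(1,k) if st[i,4]>8])
f=lambda x,y,r:np.abs(x[r[1]:r[3],r[0]:r[2]].astype(int)-y[r[1]:r[3],r[0]:r[2]]).mean().round(1)
print('board side diff',f(s,b,(180,175,265,245)),'board top diff',f(t,a,(225,115,350,200)))
print('tin top diff vs start',f(t,t0,(130,130,165,160)))
# brown (bridge/knob) pixel centroids on the board, top and side, before/after
for x in (a,t):
    h=cv2.cvtColor(x,cv2.COLOR_BGR2HSV)[112:200,228:352]; m=((h[...,1]>110)&(h[...,2]<190)).astype(np.uint8)
    k,l,st,c=cv2.connectedComponentsWithStats(m); print([(st[i,4].item(),(c[i]+[228,112]).round(1).tolist()) for i in range(1,k) if st[i,4]>60])
E
```

```text
[([22, 0, 32, 33, 525], [273.1, 128.2]), ([14, 13, 7, 8, 36], [252.0, 131.6])]
board side diff 19.7 board top diff 43.2
tin top diff vs start 14.0
[(330, [254.8, 138.1]), (326, [290.8, 142.3]), (116, [327.6, 135.4]), (95, [250.1, 174.6]), (83, [286.3, 178.4]), (74, [323.9, 182.5])]
[(331, [254.8, 138.2]), (701, [280.7, 159.4]), (303, [327.0, 144.9]), (96, [250.1, 174.6])]
```

The lever ball is at (252.0,131.6), where "on" is expected. I'll move clear for one last numeric check before signing off.

>>> servo_tool([
  {"linear": [0, -50, 0], "twist": 0},
  {"linear": [0, -50, 0], "twist": 0},
  {"linear": [0, -50, 0], "twist": 0},
  {"linear": [-5, -50, 0], "twist": 0},
  {"linear": [0, 0, 0], "twist": 0},
  {"linear": [0, 0, 0], "twist": 0},
])

```text
t: 51.28
eef_pos: [477.8, -258.5, 220.2]
orientation: [0.998, 0.071, -0.0, -0.0]
contact_force: [-1.0, -0.1, -0.2]
gripper_width: 0.004
gripper_force: 0.0
```

```bash
python3 - <<'E'
from h import *
t=get_image("top"); a=cv2.imread('pics/raw_t10.png'); s=get_image("side"); b=cv2.imread('pics/raw_s10.png')
for x in (a,t):
    h=cv2.cvtColor(x,cv2.COLOR_BGR2HSV)[112:200,228:352]; m=((h[...,1]>110)&(h[...,2]<190)).astype(np.uint8)
    k,l,st,c=cv2.connectedComponentsWithStats(m); print([(st[i,4].item(),(c[i]+[228,112]).round(1).tolist()) for i in range(1,k) if st[i,4]>60])
f=lambda x,y,r:np.abs(x[r[1]:r[3],r[0]:r[2]].astype(int)-y[r[1]:r[3],r[0]:r[2]]).mean().round(1)
print('board side',f(s,b,(180,175,265,245)),'tin',f(t,a,(130,130,165,160)),f(s,b,(170,285,205,320)),'long2',f(t,a,(315,120,338,170)),'sander side',f(s,b,(270,215,310,260)))
o=observe();print(o['eef_pos'],o['t'])
E
```

```text
[(330, [254.8, 138.1]), (326, [290.8, 142.3]), (116, [327.6, 135.4]), (95, [250.1, 174.6]), (83, [286.3, 178.4]), (74, [323.9, 182.5])]
[(330, [254.8, 138.1]), (326, [290.8, 142.3]), (108, [327.5, 135.1]), (96, [250.1, 174.5]), (82, [286.3, 178.3]), (71, [324.2, 182.7])]
board side 3.3 tin 2.5 2.7 long2 2.8 sander side 5.2
[ 478.22446158 -257.46874124  220.46959829] 51.375
```

Nothing has moved since the last check, so I'm handing in.

```bash
python3 -c "
from cell import *
print(sign_off())"
```

```text
the job is handed in; nothing more can be done
None
```

The job is handed in at about 51 s: the sander is on its mat, three bridges and three knobs are in their outlines (one bridge got knocked out of place and was put back), the relay is fully home, the tin is still standing, and the pump lever was pushed to its "on" stop last.

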